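# Hang the wet-sieving insert in its bayonet ring and lock it

## Robot

A 6-joint arm with a two-finger parallel gripper is mounted at the origin on a cart in front of the work surface, level with it; the furniture and walls round the work are solid. World frame = base frame: x ahead of the robot, y to its left, z up, the work surface at z = 0. Lengths are in m, angles in degrees, forces in N, time in s.
With the tool pointing down it reaches from about 0.4 to 0.825 m from the base axis. Payload 7 kg.
Tool frame: the origin (TCP) lies on the front face of the gripper's body, between the roots of the fingers; the fingertips stand 66 mm ahead of it and the grasp point (between the pads) lies 47 mm ahead of it (nose_length is the distance from the TCP to the fingertips, in m); y points along the fingers, z is the direction in which the jaws open and shut, and the axes are right-handed (so a half turn about y gives the same grasp; the last joint's range is limited). The gripper opens to 88 mm and grips with 3 to 60 N. Pads are 19 mm wide; open, the fingers measure 130 mm over their backs; the gripper's body (78 mm by 193 mm) begins 47 mm behind the grasp point.
Start: joints at [-52.649, 20.546, 0.682, 0, -70.136, -16.507], TCP at [0.24, -0.631, 0.292] pointing down, gripper open.
Joint ranges: [-176.03, 176.03], [-82.01, 121.73], [-58.28, 71.71], [-173.87, 95.51], [-174.79, -0.11], [-173.66, 173.66]. Speed limits (degrees/s): [136.94, 136.94, 172.46, 180, 180, 180].

## Interface

Orientations are given as [roll, pitch, yaw] about the fixed x, y, z axes, in that order (R = Rz(yaw) Ry(pitch) Rx(roll)).
In Python, from plant import get_state, capture, close_job, nose_length gives the robot as it stands.
- The arm moves only by the tool apply_moves, never from a script. Its argument "rows" is a list of rows, each a list of 2 entries, a list of its own where there are three numbers: the shift along the tool's x, y, z in m, then the turn about the tool's y in degrees. In form: [[[tx, ty, tz], yaw], ...]. A call has 1 to 20 rows; each row is the pose to reach, as a shift and turn from the pose commanded when the call began, along the tool's axes at that moment; what a row does not reach only later rows make up. A row lasts 1/8 s, in which the tool goes at most 62.5 mm and 10.7 degrees, less where a joint would pass 70% of its speed; a pose out of reach is approached as far as the arm can. A call with a gripper value outside its range is refused whole. "gripper" is the opening, from 0 (shut) to 1 (fully open), set as the call begins (left out, the last holds). The fingers move at their own pace and stop on an object; "grip_force" is the grip in N (left out, the last holds). Time passes only in rows, so rows that repeat a pose let the fingers close. It gives the time, the measured TCP pose, the force and the opening at its end, in the units of the state.
- get_state(): the state, without advancing time (a new reading comes with each control period).
- capture(name): name is "scene" or "top"; returns a dict with "pixels" (400x640x3 uint8, blue, green, red), "z_map" (400x640 float32, m along the optical axis (not along the pixel's ray), 0 where there is no reading), "intrinsics" (3x3 intrinsics, pixels), "D" ([k1, k2, p1, p2, k3] as OpenCV has them; the pictures are not rectified), "rvec" (rotation vector, rad) and "tvec" (3), from world to camera coordinates, as OpenCV has them. Camera axes: x right, y down, z forward; pixel columns grow to the right and rows downward; lengths in m; the calibration is good to about 2 mm. A picture is of the moment at which its call begins.
- close_job(): hands the job in, once; it reports no verdict.
The state is a dict: "time_s": time; "joints": joint angles; "qd": joint speeds; "joint_torque": joint torques, N m; "tcp_pos": TCP position; "eef_rot": TCP orientation; "contact_force": force on the tool from outside, world axes, zero at the start; "moment": the same for the moment, N m; "gripper_width": finger opening in m.
Only numpy, scipy, OpenCV 4.12 (cv2) and the standard library are available. Lean on these libraries where they do the work, as an engineer would, in place of code of your own. Each camera call takes 0.05 s, during which the arm holds its last target.

## Task

Take the steel sieve by its black grip and hang it in the bayonet ring of the stand: feel for the three slots with the lugs, let them down onto the ledge, then twist clockwise (seen from above) until the lugs drop into the locking notches, and let go. Never force it: pressing or jamming it against the ring with more than 35 N bends the lugs. Leave the catch beaker, the wash bottle and the sample dish standing where they are.

Things in the scene. Friction and masses are not known exactly. Their poses are not given: they have to be found in the camera images.
- sieve_center (a point): Sieve insert: open round steel frame with mesh bottom, 100 mm across, 50 mm high (82 with its strap), lowest 8 mm tapered to 93 mm; 0.24 to 0.39 kg; starts upright on the bench. Point: on its axis, 41 mm above its underside. z up the axis, x along the strap over its mouth. It stands 9 mm above ring_mouth when the lugs lie on the ring's rim, 11 mm below when on the ledge, 17 mm below when in the notches.
- sieve_grip (a point): Centre of the black grip sleeve on the sieve's strap: 56 mm long along x, 16 mm thick along y, 16 mm high, on the sieve's axis 33 mm above sieve_center. From the sleeve down to the frame's rim there are 16 mm of free air, open on both sides; then the open mouth, 95 mm wide. Axes as sieve_center.
- sieve_lug (a point): Tip of the sieve lug at its +x side. Three such level steel lugs, 8 mm wide and 8 mm high, flat below, stand out from the frame at 0, 120 and 240 degrees from the sieve's +x, reaching 64 mm from its axis; their centre lines lie 36 mm above its underside (5 mm below sieve_center). Axes as sieve_center.
- ring_mouth (a point): Centre of the upper rim of the steel bayonet ring, 175 mm above the bench: bore 106 mm, wall 4 mm, 40 mm high, rigid, clamped in a fixed stand. z up, x towards the stand's rod (98 mm off, lower than the rim). Three slots, 12 mm wide, open at the rim at 0, 120 and 240 degrees from x PLUS one common unmeasured offset between -0.4 and +0.4 rad (as the last user left the ring): find it by feel or by eye.
- ring_ledge (a point): Point on the ring's axis at the height of the ledge, 20 mm below the rim, on which the lugs land under each slot. From the slot a level run, 12 mm high under a hook of the wall, leads clockwise (seen from above) to the notch. Axes as ring_mouth (the stand's, not the slots').
- ring_notch (a point): Point on the ring's axis at the height of the notch floors, 26 mm below the rim (6 mm below the ledge). Each notch is 13 mm wide, its middle 30 degrees (0.52 rad) clockwise from the middle of its slot, with a solid stop right behind it. Axes as ring_mouth (the stand's, not the slots').
- catch_beaker_center (a point): Clear beaker, 68 mm across and 88 mm high, standing on the stand's foot plate under the ring; the point is half-way up its axis. z up along its axis. Its rim stays 17 mm below the locked sieve.
- wash_bottle_center (a point): Wash bottle with red cap and bent stem, 191 mm high, body 64 mm across, left of the stand; the point is half-way up its axis. z up.
- sample_dish_center (a point): Lidded petri dish, 71 mm across and 15 mm high, lying on the bench between the sieve and the stand, farther from the robot; the point is half-way up. z up.

How it is judged:
By the outcome, as a careful person would: the job done as asked, in the order asked, and still so for the second after the job is handed in, with the robot touching nothing.
It also fails if it takes over 64 s, if anything falls off the work surface, if the arm or the gripper's body presses on something with over 40 N, if the wrist force passes 120 N, or if a joint passes its speed limit or range.

## Working session

There is one attempt and no reset: what is moved stays moved. The work goes in short steps, Python scripts to look and compute and a tool call to move; the robot and the scene stay as the last step left them, time stands still between calls to the robot, and variables do not carry over. Pictures are saved under pics/ and viewed, and the job is handed in when it is done.

Besides the shell and the picture viewer there is one more tool, called after "Emit:" as name(argument=value, ...) on one line, values as JSON. apply_moves: Moves the arm, as the interface text tells. Its arguments: {"type":"object","properties":{"rows":{"type":"array"},"gripper":{"type":"number"},"grip_force":{"type":"number"}},"required":["rows"]}

```bash
mkdir -p pics; ls; python3 - <<'E'
from plant import get_state, capture, nose_length
import cv2,numpy as np
print(nose_length); s=get_state(); print(s)
for n in ("scene","top"):
    c=capture(n); cv2.imwrite(f"pics/{n}0.png",c["pixels"]); np.savez(f"{n}0.npz",**c)
    R=cv2.Rodrigues(np.array(c["rvec"]))[0]; print(n,c["intrinsics"],c["D"],(-R.T@np.array(c["tvec"]).ravel()),R)
E
```

```text
pics
0.0656
{'time_s': 0.0, 'joints': array([-5.26496861e+01,  2.05929743e+01,  6.32801966e-01, -2.14204967e-02,
       -7.01356267e+01, -1.65076610e+01]), 'qd': array([-0.09036424, -0.12078755,  0.07532148, -0.08426312,  0.05790693,
       -0.06127691]), 'joint_torque': array([-3.16033482e-03, -5.82722425e+01,  2.93044192e+01,  6.99734151e+00,
        6.67826651e-03, -1.71478664e-04]), 'tcp_pos': array([ 0.24002481, -0.63046659,  0.29119375]), 'eef_rot': array([-8.99024275e+01,  7.91714453e-03,  2.08353642e+01]), 'contact_force': array([-0.36067816, -0.33109959,  0.07651285]), 'moment': array([ 0.0168441 , -0.00403647, -0.00611184]), 'gripper_width': 0.08793318403844091}
scene [[443.2725763    0.         322.64225834]
 [  0.         443.2725763  202.02338888]
 [  0.           0.           1.        ]] [0.02232306 0.         0.         0.         0.        ] [0.00662316 0.8738978  0.83597164] [[-0.85699484 -0.51506625 -0.01632819]
 [-0.28175667  0.494861   -0.82202541]
 [ 0.43147772 -0.69987096 -0.56921667]]
top [[493.89607016   0.         327.47745293]
 [  0.         493.89607016 197.40535   ]
 [  0.           0.           1.        ]] [0.01295465 0.         0.         0.         0.        ] [ 0.41418892 -0.00176129  1.24338841] [[ 0.00673907 -0.99997502 -0.00213028]
 [-0.99337938 -0.00645028 -0.11469872]
 [ 0.11468211  0.00288914 -0.99339804]]
```

View pics/scene0.png

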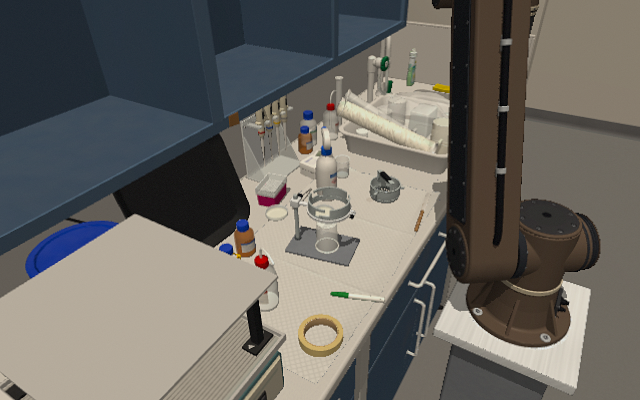

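View pics/top0.png

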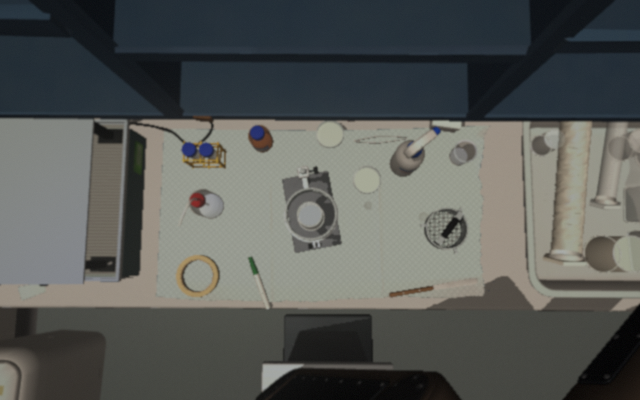

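```bash
python3 - <<'E'
import cv2,numpy as np
t=np.load("top0.npz")["pixels"]; s=np.load("scene0.npz")["pixels"]
a=cv2.resize(t[160:265,265:365],None,fx=4,fy=4,interpolation=cv2.INTER_CUBIC)
b=cv2.resize(t[190:265,410:485],None,fx=5.6,fy=5.6,interpolation=cv2.INTER_CUBIC)[:420]
cv2.imwrite("pics/topz.png",np.hstack([a,b[:420,:400]]))
a=cv2.resize(s[175:265,280:370],None,fx=4.4,fy=4.4,interpolation=cv2.INTER_CUBIC)
b=cv2.resize(s[165:210,360:405],None,fx=8.8,fy=8.8,interpolation=cv2.INTER_CUBIC)
cv2.imwrite("pics/scz.png",np.hstack([a,b]))
E
```

```text
(no output)
```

View pics/topz.png

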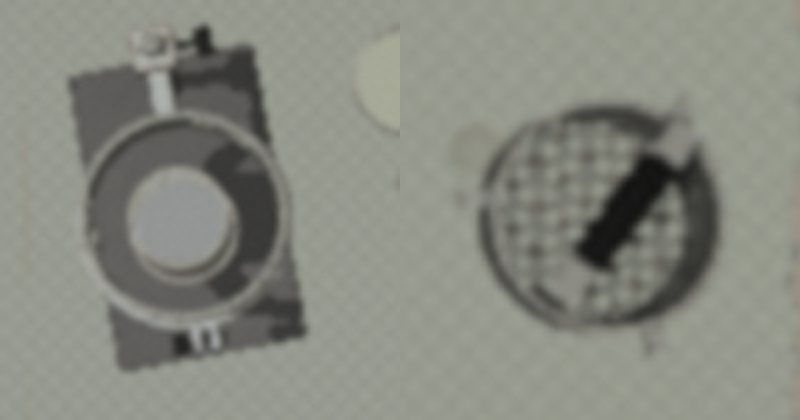

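View pics/scz.png

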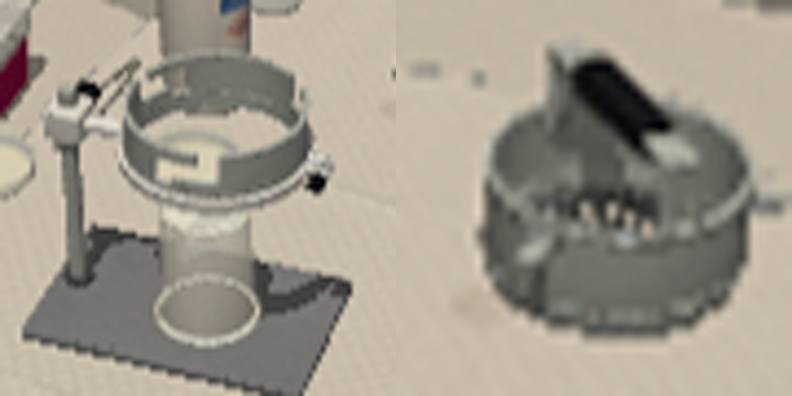

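```bash
cat > h.py <<'E'
import cv2,numpy as np
def load(n): return dict(np.load(n))
def ray(c,uv):
    uv=np.asarray(uv,float).reshape(-1,1,2)
    p=cv2.undistortPoints(uv,c["intrinsics"],np.asarray(c["D"],float)).reshape(-1,2)
    R=cv2.Rodrigues(np.asarray(c["rvec"],float))[0]; t=np.asarray(c["tvec"],float).ravel()
    return -R.T@t, np.c_[p,np.ones(len(p))]@R
def plane(c,uv,z):
    o,d=ray(c,uv); return o+d*((z-o[2])/d[:,2])[:,None]
def proj(c,P):
    return cv2.projectPoints(np.asarray(P,float).reshape(-1,1,3),c["rvec"],c["tvec"],c["intrinsics"],np.asarray(c["D"],float))[0].reshape(-1,2)
def world(c,uv):
    o,d=ray(c,uv); uv=np.asarray(uv).reshape(-1,2).astype(int)
    return o+d*c["z_map"][uv[:,1],uv[:,0]][:,None]
E
python3 - <<'E'
from h import *
t=load("top0.npz"); s=load("scene0.npz")
# grip in top
for c,box,name in((t,(195,260,420,475),"top"),(s,(165,200,365,400),"scene")):
    y0,y1,x0,x1=box
    hsv=c["pixels"][y0:y1,x0:x1].max(2)
    m=(hsv<40).astype(np.uint8)
    n,l,st,ce=cv2.connectedComponentsWithStats(m)
    for i in range(1,n):
        if st[i,4]>15:
            uv=np.argwhere(l==i)[:,::-1]+[x0,y0]
            print(name,st[i],uv.mean(0),plane(c,uv.mean(0),0.082 if name=="top" else .076))
            r=cv2.minAreaRect(uv.astype(np.float32)); b=plane(c,cv2.boxPoints(r),.082); print(r,b.round(4))
            P=plane(c,uv,.080)[:,:2]; P=P-P.mean(0); w,v=np.linalg.eigh(P.T@P); print("dir deg",np.degrees(np.arctan2(v[1,1],v[0,1])), np.ptp(P@v,axis=0))
            print(world(c,uv)[:,2].round(3)[:10])
# ring & sieve top pts above height z from top zmap
vv,uu=np.mgrid[0:400,0:640]; uv=np.c_[uu.ravel(),vv.ravel()]
for c,n in((t,"top"),(s,"scene")):
    W=world(c,uv); ok=c["z_map"].ravel()>0
    print(n, "overhead", np.c_[W][ok&(W[:,2]>.5)].min(0), np.percentile(W[ok&(W[:,2]>.5)],[1,5,50],axis=0))
    if n=="top":
        k=ok&(W[:,2]>.16)&(W[:,2]<.19)&(uv[:,0]>270)&(uv[:,0]<350)&(uv[:,1]>160)&(uv[:,1]<260)
        Q=W[k][:,:2]; (cx,cy),r=cv2.minEnclosingCircle(Q.astype(np.float32)); print(len(Q),cx,cy,r)
        A=np.c_[2*Q,np.ones(len(Q))]; f=np.linalg.lstsq(A,(Q**2).sum(1),rcond=None)[0]; print(f[:2],np.sqrt(f[2]+f[0]**2+f[1]**2),W[k][:,2].mean())
E
```

```text
top [ 22  23  19  19 116] [450.01724138 226.81896552] [[ 0.48061982 -0.28653839  0.082     ]]
((449.9842224121094, 226.6674346923828), (7.197598457336426, 21.86186408996582), 42.27368927001953) [[ 0.4675 -0.2627  0.082 ]
 [ 0.5058 -0.298   0.082 ]
 [ 0.4945 -0.3103  0.082 ]
 [ 0.4563 -0.275   0.082 ]]
dir deg 141.69996383836514 [0.0170961  0.05161734]
[0.081 0.079 0.083 0.079 0.079 0.08  0.083 0.077 0.081 0.083]
scene [15  7 11 10 53] [384.81132075 175.90566038] [[ 0.48306304 -0.29013203  0.076     ]]
((385.0000305175781, 176.00001525878906), (11.31370735168457, 4.242640495300293), 45.0) [[ 0.5007 -0.2863  0.082 ]
 [ 0.5002 -0.3086  0.082 ]
 [ 0.4568 -0.2753  0.082 ]
 [ 0.4577 -0.2539  0.082 ]]
dir deg 137.9842186069379 [0.02017981 0.05779831]
[0.083 0.08  0.081 0.081 0.081 0.081 0.082 0.084 0.083 0.077]
top overhead [ 0.20737557 -0.37983083  0.50013081] [[ 0.24334682 -0.33710328  0.5150822 ]
 [ 0.27737246 -0.31076824  0.57684754]
 [ 0.64739767 -0.04872378  0.70481275]]
340 0.525702953338623 0.04091213271021843 0.08030805736780167
[0.51260317 0.03997417] 0.057966395556173174 0.17305856956953383
scene overhead [ 0.09303369 -0.76972408  0.50000274] [[ 0.11129224 -0.6195987   0.5015141 ]
 [ 0.13364539 -0.23085759  0.50767424]
 [ 0.77002434  0.26865424  0.57916728]]
```

```bash
python3 - <<'E'
from h import *
t=load("top0.npz"); s=load("scene0.npz")
vv,uu=np.mgrid[0:400,0:640]; uv=np.c_[uu.ravel(),vv.ravel()]
W=world(t,uv).reshape(400,640,3)
for v in (10,40,60,80,100,112,116): print(v,W[v,300].round(3),W[v,150].round(3),W[v,450].round(3))
k=(W[...,2]>.168)&(W[...,2]<.185)&(uu>280)&(uu<342)&(vv>180)&(vv<246)&(t["z_map"]>0)
q=np.argwhere(k)[:,::-1]
P=plane(t,q,.175)[:,:2]
f=np.array([.5126,.04])
for it in range(20):
    r=np.hypot(*(P-f).T); g=(r>.05)&(r<.060)
    A=np.c_[2*P[g],np.ones(g.sum())]; b=(P[g]**2).sum(1); sol=np.linalg.lstsq(A,b,rcond=None)[0]; f=sol[:2]
print("ring rim",f,np.sqrt(sol[2]+f@f),g.sum(), r[g].min(), r[g].max(), r[g].std())
im=t["pixels"].copy(); z=cv2.resize(im[175:250,275:350],None,fx=8,fy=8,interpolation=cv2.INTER_CUBIC)
# predicted circles
a=np.linspace(0,2*np.pi,200)
for rr,col in((.057,(0,0,255)),(.053,(0,255,0))):
    p=proj(t,np.c_[f[0]+rr*np.cos(a),f[1]+rr*np.sin(a),0*a+.175]); p=(p-[275,175]+.5)*8-.5
    cv2.polylines(z,[p.round().astype(np.int32)],True,col,1)
cv2.imwrite("pics/ringtop.png",z)
z=cv2.resize(s["pixels"][180:230,300:365],None,fx=12,fy=12,interpolation=cv2.INTER_CUBIC)
cv2.imwrite("pics/ringsc0.png",z)
for zz,rr,col in((.175,.057,(0,0,255)),(.175,.053,(0,255,0)),(.155,.057,(255,0,0)),(.135,.057,(0,0,255))):
    p=proj(s,np.c_[f[0]+rr*np.cos(a),f[1]+rr*np.sin(a),0*a+zz]); p=(p-[300,180]+.5)*12-.5
    cv2.polylines(z,[p.round().astype(np.int32)],True,col,1)
cv2.imwrite("pics/ringsc1.png",z)
# rod
for p in ((303,171),(304,174),(302,170),(306,172)): print(W[p[1],p[0]])
E
```

```text
10 [0.693 0.033 0.704] [0.691 0.205 0.704] [ 0.693 -0.139  0.705]
40 [0.656 0.032 0.705] [0.655 0.203 0.705] [ 0.657 -0.138  0.705]
60 [0.641 0.033 0.686] [0.64  0.21  0.683] [ 0.64  -0.142  0.69 ]
80 [0.702 0.047 0.45 ] [0.646 0.24  0.601] [ 0.703 -0.201  0.451]
100 [0.668 0.047 0.449] [0.639 0.263 0.536] [ 0.669 -0.201  0.45 ]
112 [0.648 0.047 0.449] [0.645 0.294 0.451] [ 0.648 -0.2    0.451]
116 [0.641 0.047 0.448] [0.641 0.296 0.443] [ 0.641 -0.2    0.452]
ring rim [0.50221973 0.03848261] 0.05483029466452696 293 0.05219880640748262 0.05718194137465324 0.0013066354992073326
[0.59724106 0.05594524 0.16427425]
[0.59275564 0.05434804 0.15069022]
[0.59934011 0.05814507 0.16502326]
[0.59714337 0.04987223 0.15174151]
```

View pics/ringtop.png

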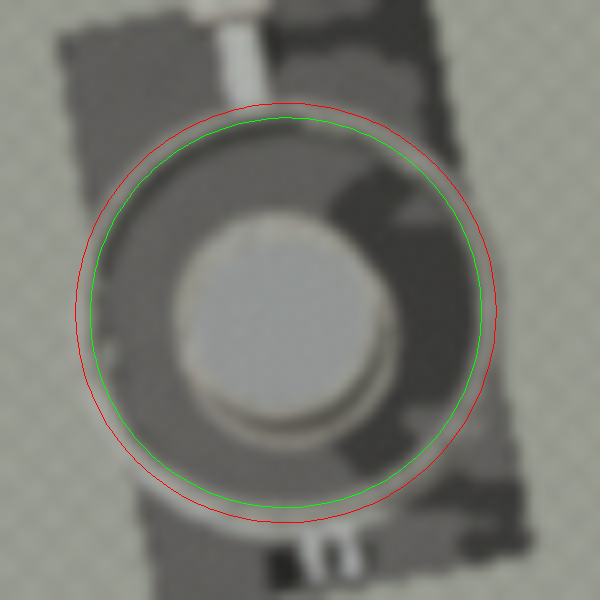

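View pics/ringsc0.png

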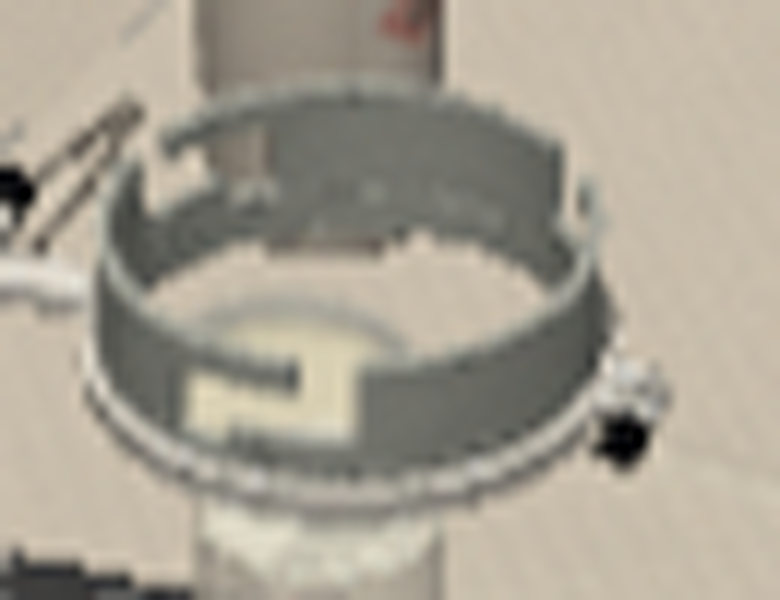

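View pics/ringsc1.png

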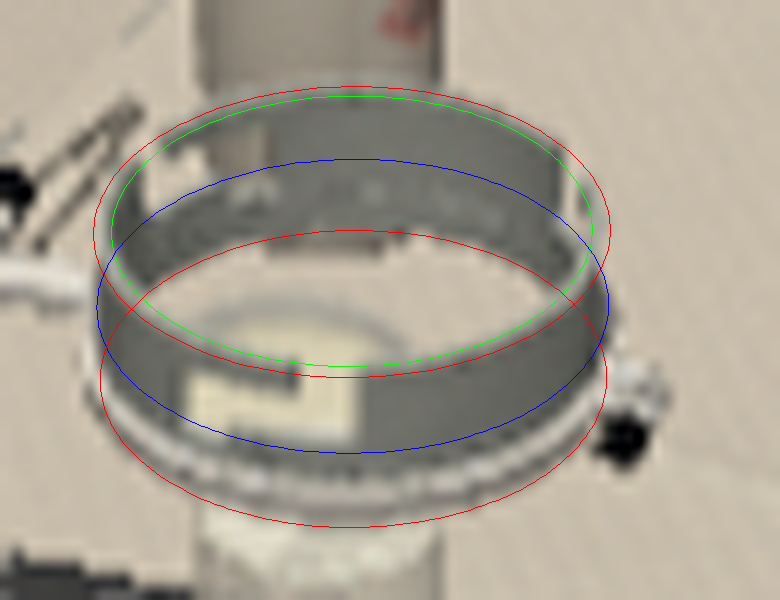

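```bash
python3 - <<'E'
from h import *
s=load("scene0.npz"); f=np.array([.5022,.0385])
def cyl(zp,r,far,corr=(3,-9)):
    uv=(np.array(zp,float)-corr+.5)/12-.5+[300,180]
    o,d=ray(s,uv); d=d[0]; e=o[:2]-f
    a=d[:2]@d[:2];b=2*d[:2]@e;c=e@e-r*r; D=np.sqrt(b*b-4*a*c); k=(-b+(D if far else -D))/(2*a)
    p=o+k*d; q=p[:2]-f; return np.degrees(np.arctan2(q[1],q[0])),p[2]
for n,p,r,far in (("near slot L rim",(300,365),.057,0),("near L hook bottom",(300,385),.057,0),("near slot R rim",(360,372),.057,0),("near slot R ledge",(357,438),.057,0),("near notch L",(185,437),.057,0),("notch/ledge step",(232,430),.057,0),
  ("farL: left edge",(143,160),.053,1),("farL left low",(143,212),.053,1),("farL hook",(164,140),.053,1),("farL hook low",(168,158),.053,1),("farR left edge",(562,160),.053,1),("farR low",(562,200),.053,1),("farR right",(585,190),.053,1)):
    print(n,*[np.round(x,3) for x in cyl(p,r,far)],  *[np.round(x,3) for x in cyl(p,r,far,(0,0))])
E
```

```text
near slot L rim 108.678 0.175 109.367 0.177
near L hook bottom 108.601 0.17 109.292 0.172
near slot R rim 121.549 0.174 122.207 0.176
near slot R ledge 120.767 0.157 121.431 0.159
near notch L 79.84 0.147 80.817 0.15
notch/ledge step 92.619 0.154 93.422 0.157
farL: left edge 3.965 0.175 2.358 0.176
farL left low 4.942 0.161 3.278 0.163
farL hook -5.487 0.175 -6.763 0.177
farL hook low -6.794 0.17 -8.039 0.172
farR left edge -121.328 0.173 -122.708 0.176
farR low -121.647 0.162 -123.047 0.165
farR right -135.477 0.173 -137.996 0.177
```

```bash
python3 - <<'E'
from h import *
t=load("top0.npz");s=load("scene0.npz")
vv,uu=np.mgrid[0:400,0:640]; uv=np.c_[uu.ravel(),vv.ravel()]
for c in (t,s):
    W=world(c,uv); ok=c["z_map"].ravel()>0
    for x0,x1,y0,y1 in((.2,.35,-.7,-.5),(.35,.6,-.7,-.5),(.35,.6,-.5,-.38),(.35,.6,-.25,-.05),(.6,.7,-.35,-.1),(.35,.6,.12,.35)):
        k=ok&(W[:,0]>x0)&(W[:,0]<x1)&(W[:,1]>y0)&(W[:,1]<y1)&(W[:,2]<.42)
        print((x0,x1,y0,y1),k.sum(),W[k,2].max().round(3) if k.any() else None)
E
```

```text
(0.2, 0.35, -0.7, -0.5) 2357 0.104
(0.35, 0.6, -0.7, -0.5) 9630 0.147
(0.35, 0.6, -0.5, -0.38) 5465 0.104
(0.35, 0.6, -0.25, -0.05) 7989 0.055
(0.6, 0.7, -0.35, -0.1) 4166 0.241
(0.35, 0.6, 0.12, 0.35) 9184 0.193
(0.2, 0.35, -0.7, -0.5) 1015 0.077
(0.35, 0.6, -0.7, -0.5) 1589 0.151
(0.35, 0.6, -0.5, -0.38) 2434 0.106
(0.35, 0.6, -0.25, -0.05) 2732 0.076
(0.6, 0.7, -0.35, -0.1) 1581 0.242
(0.35, 0.6, 0.12, 0.35) 6041 0.193
```

Emit:
apply_moves(rows=[[[0.029,0,0.0196],5.15],[[0.058,0,0.0392],10.3],[[0.087,0,0.0588],15.45],[[0.116,0,0.0784],20.6]], gripper=0.5)

```text
time_s: 0.6
tcp_pos: [0.3211, -0.5152, 0.2917]
eef_rot: [-90.0, 0.0, 0.1]
contact_force: [0.8, -0.4, -0.0]
gripper_width: 0.0531
```

Emit:
apply_moves(rows=[[[0.0203,0,0.0285],5.15],[[0.0405,0,0.057],10.3],[[0.0608,0,0.0855],15.45],[[0.081,0,0.114],20.6],[[0.101,0,0.1425],25.75],[[0.1215,0,0.171],30.9],[[0.142,0,0.1995],36.0],[[0.162,0.02,0.228],41.2],[[0.162,0.06,0.228],41.2],[[0.162,0.08,0.228],41.2],[[0.162,0.08,0.228],41.2]], gripper=0.5)

```text
time_s: 1.98
tcp_pos: [0.4807, -0.2872, 0.2104]
eef_rot: [-90.1, 0.2, -41.0]
contact_force: [-0.2, 0.3, 0.1]
gripper_width: 0.0439
```

```bash
cat > snap.py <<'E'
import sys
from h import *
from plant import get_state,capture
name,cam,u0,v0,u1,v1=sys.argv[1:2]+sys.argv[2:3]+[int(a) for a in sys.argv[3:7]]
s=get_state(); print({k:np.round(s[k],4).tolist() for k in("time_s","tcp_pos","eef_rot","contact_force","moment","gripper_width","joints")})
c=capture(cam); np.savez(name+".npz",**c)
f=min(800/(u1-u0),600/(v1-v0)); cv2.imwrite(f"pics/{name}.png",cv2.resize(c["pixels"][v0:v1,u0:u1],None,fx=f,fy=f,interpolation=cv2.INTER_CUBIC)); print("scale",f)
E
python3 snap.py s1 scene 340 100 440 220; python3 snap.py t1 top 380 150 520 270
```

```text
{'time_s': 1.975, 'tcp_pos': [0.4807, -0.2872, 0.2104], 'eef_rot': [-90.0995, 0.2052, -40.9544], 'contact_force': [-0.2267, 0.3332, 0.1064], 'moment': [-0.0912, -0.0619, -0.0692], 'gripper_width': 0.0439, 'joints': [-10.8318, 13.8136, -20.3138, -0.0204, -56.1, -120.1109]}
scale 5.0
{'time_s': 2.025, 'tcp_pos': [0.4815, -0.2876, 0.2119], 'eef_rot': [-90.0542, 0.0725, -40.9475], 'contact_force': [0.2438, -0.3179, 0.9781], 'moment': [-0.0778, -0.0915, -0.0254], 'gripper_width': 0.0437, 'joints': [-10.844, 13.7405, -20.2108, 0.0127, -56.1385, -120.1105]}
scale 5.0
```

View pics/s1.png

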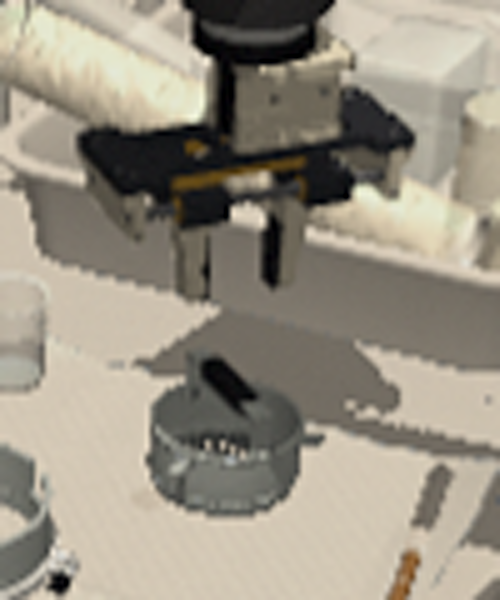

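View pics/t1.png

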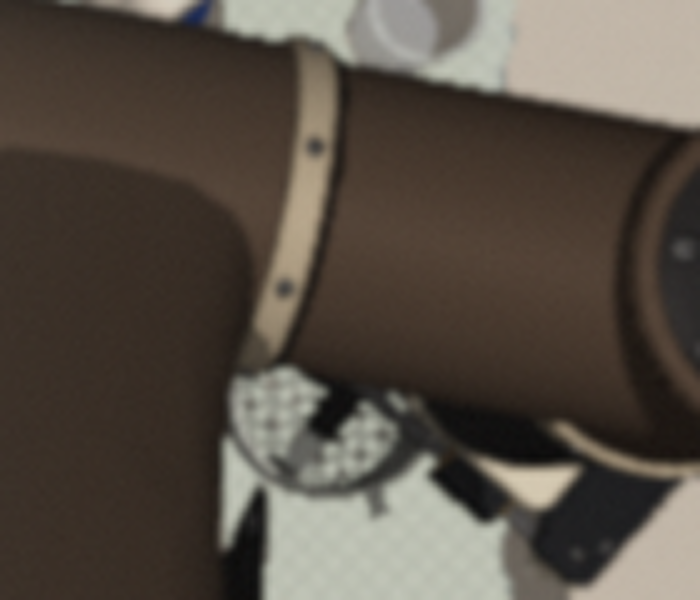

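Emit:
apply_moves(rows=[[[0,0.03,0],0],[[0,0.06,0],0],[[0,0.08,0],0],[[0,0.088,0],0],[[0,0.0905,0],0],[[0,0.0905,0],0]])

```text
time_s: 2.82
tcp_pos: [0.4822, -0.2878, 0.1226]
eef_rot: [-90.0, -0.1, -41.0]
contact_force: [-0.5, -0.5, -0.2]
gripper_width: 0.0439
```

```bash
python3 snap.py s2 scene 350 120 430 200
```

```text
{'time_s': 2.825, 'tcp_pos': [0.4822, -0.2878, 0.1226], 'eef_rot': [-89.9667, -0.0746, -40.9526], 'contact_force': [-0.4608, -0.453, -0.239], 'moment': [-0.03, -0.0308, 0.0008], 'gripper_width': 0.0439, 'joints': [-10.8516, 19.6351, -25.8254, 0.0123, -44.4583, -120.1097]}
scale 7.5
```

View pics/s2.png

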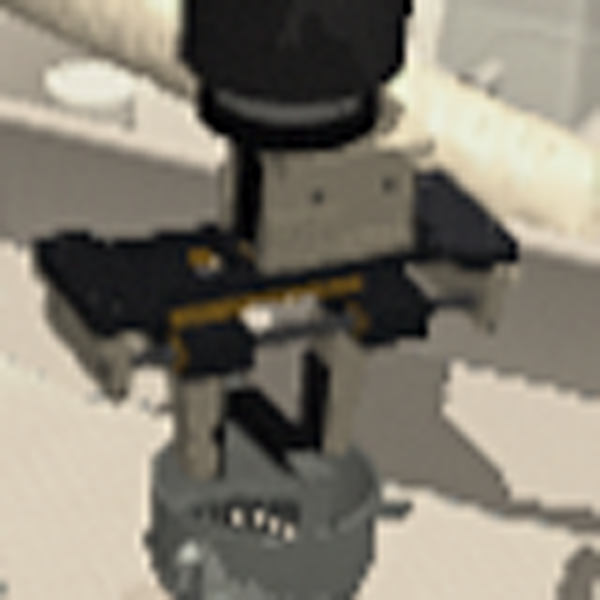

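Emit:
apply_moves(rows=[[[0,0,0],0],[[0,0,0],0],[[0,0,0],0],[[0,0,0],0],[[0,0,0],0],[[0,0,0],0]], gripper=0, grip_force=40)

```text
time_s: 3.62
tcp_pos: [0.4817, -0.2876, 0.1217]
eef_rot: [-90.0, -0.0, -41.0]
contact_force: [-1.0, 0.1, 2.0]
gripper_width: 0.0157
```

Emit:
apply_moves(rows=[[[0,-0.01,0],0],[[0,-0.035,0],0],[[0,-0.075,0],0],[[0,-0.12,0],0],[[0,-0.165,0],0],[[0,-0.185,0],0],[[0,-0.19,0],0],[[0,-0.19,0],0]])

```text
time_s: 4.62
tcp_pos: [0.4813, -0.2873, 0.311]
eef_rot: [-90.0, 0.1, -41.0]
contact_force: [-0.3, -0.5, -3.0]
gripper_width: 0.0157
```

```bash
python3 snap.py s3 scene 340 60 440 160; python3 snap.py t3 top 380 120 560 270
```

```text
{'time_s': 4.625, 'tcp_pos': [0.4813, -0.2873, 0.311], 'eef_rot': [-90.0, 0.0592, -40.9638], 'contact_force': [-0.3244, -0.5333, -3.0201], 'moment': [-0.0682, 0.0102, 0.0431], 'gripper_width': 0.0157, 'joints': [-10.8436, 9.1308, -12.2815, -0.0319, -68.6389, -120.1086]}
scale 6.0
{'time_s': 4.675, 'tcp_pos': [0.4812, -0.2873, 0.3104], 'eef_rot': [-90.0262, 0.1086, -40.9655], 'contact_force': [0.473, 0.2084, -3.3817], 'moment': [-0.0614, -0.0167, -0.0117], 'gripper_width': 0.0157, 'joints': [-10.843, 9.167, -12.3111, -0.0342, -68.6291, -120.11]}
scale 4.0
```

View pics/s3.png

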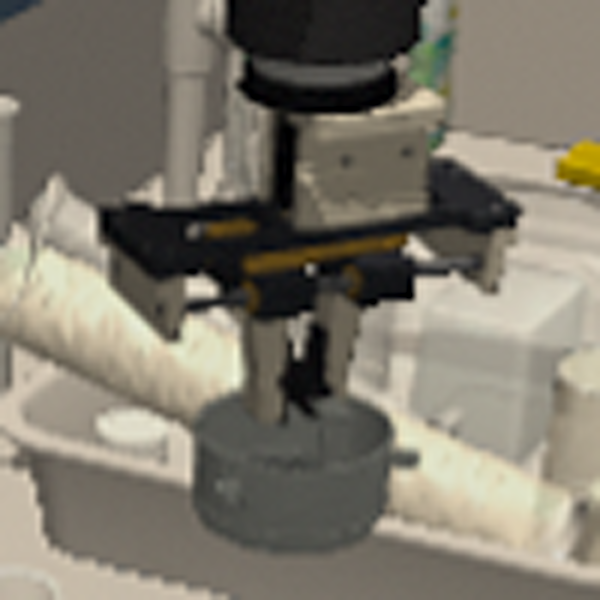

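View pics/t3.png

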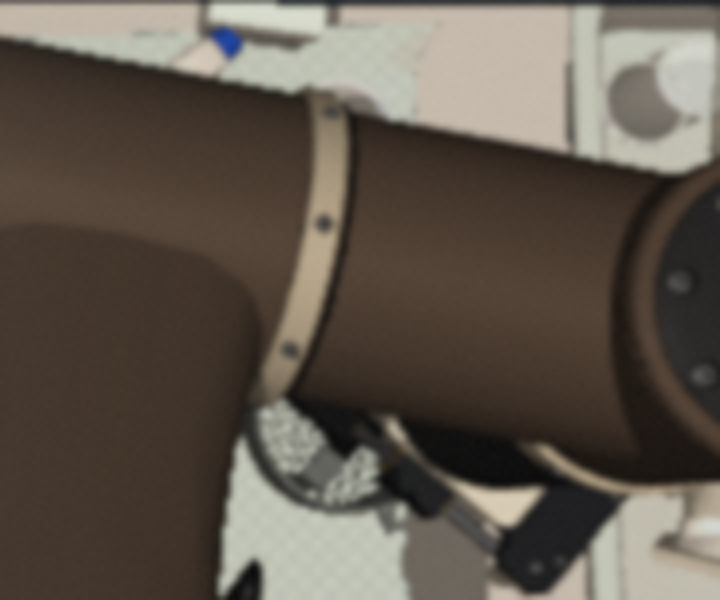

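```bash
python3 - <<'E'
from h import *
c=load("s3.npz")
im=c["pixels"]
C=np.array([.4813,-.2873])
def pt(r,a,z): a=np.radians(a); return [C[0]+r*np.cos(a),C[1]+r*np.sin(a),z]
zc=.311-.0477-.033
z=cv2.resize(im[100:160,360:420],None,fx=10,fy=10,interpolation=cv2.INTER_CUBIC)
cv2.imwrite("pics/s3a.png",z)
def dr(P,col,closed=True):
    p=(proj(c,P)-[360,100]+.5)*10-.5; cv2.polylines(z,[p.round().astype(np.int32)],closed,col,1)
a=np.linspace(0,360,100)
dr([pt(.05,x,zc+.009) for x in a],(0,0,255)); dr([pt(.0465,x,zc-.041) for x in a],(0,0,255))
dr([pt(.05,x,zc-.033) for x in a],(0,255,0))
for th in (79,199,-41):
    t=np.radians(th); n=np.array([-np.sin(t),np.cos(t)])
    e=np.array([C[0]+.064*np.cos(t),C[1]+.064*np.sin(t)])
    dr([[*(e+n*u),zc-.005+w] for u,w in((-.004,-.004),(.004,-.004),(.004,.004),(-.004,.004))],(255,0,255))
cv2.imwrite("pics/s3b.png",np.hstack([z]))
E
```

```text
(no output)
```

View pics/s3a.png

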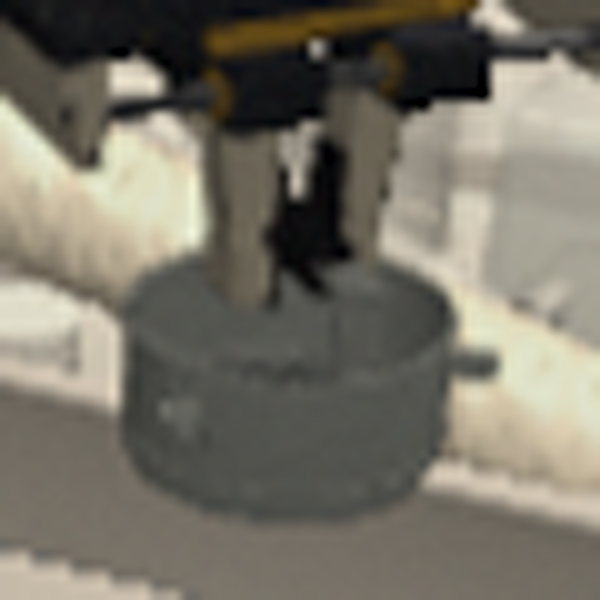

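View pics/s3b.png

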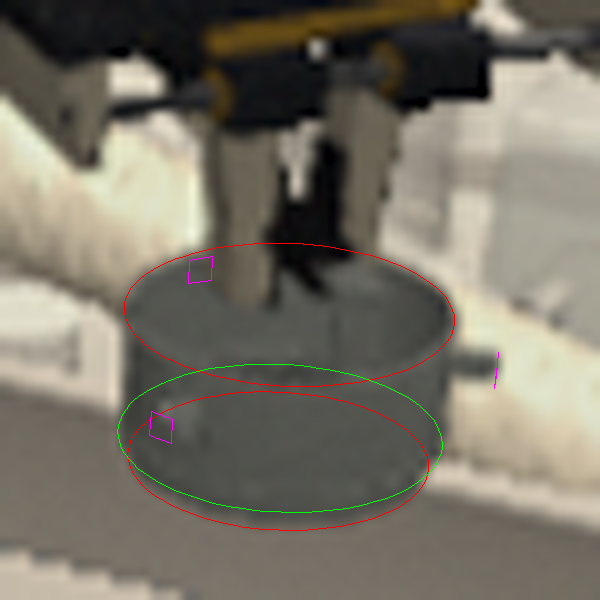

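Emit:
apply_moves(rows=[[[-0.0066,0,0.0087],-1.2],[[-0.0199,0,0.026],-3.6],[[-0.0398,0,0.052],-7.3],[[-0.0596,0,0.0781],-10.9],[[-0.0795,0,0.1041],-14.5],[[-0.0994,0,0.1301],-18.1],[[-0.1193,0,0.1561],-21.8],[[-0.1392,0,0.1821],-25.4],[[-0.159,0,0.2082],-29.0],[[-0.1789,0,0.2342],-32.7],[[-0.1922,0,0.2515],-35.1],[[-0.1988,0,0.2602],-36.3],[[-0.1988,0,0.2602],-36.3]])

```text
time_s: 6.35
tcp_pos: [0.5019, 0.0398, 0.3113]
eef_rot: [-90.0, 0.0, -4.6]
contact_force: [-0.0, 0.3, -3.2]
gripper_width: 0.0156
```

```bash
python3 snap.py s4 scene 280 130 380 230; python3 snap.py t4 top 260 140 400 260
```

```text
{'time_s': 6.35, 'tcp_pos': [0.5019, 0.0398, 0.3113], 'eef_rot': [-90.0192, 0.0373, -4.5902], 'contact_force': [-0.0251, 0.2821, -3.2069], 'moment': [-0.0588, -0.025, -0.0497], 'gripper_width': 0.0156, 'joints': [26.9202, 3.494, -18.7528, -0.0033, -67.795, -121.5091]}
scale 6.0
{'time_s': 6.4, 'tcp_pos': [0.5019, 0.0392, 0.3114], 'eef_rot': [-90.0249, 0.0347, -4.6458], 'contact_force': [0.1798, 0.3909, -3.409], 'moment': [-0.0793, 0.01, -0.0576], 'gripper_width': 0.0158, 'joints': [26.8625, 3.4827, -18.7575, 0.0033, -67.8024, -121.5096]}
scale 5.0
```

View pics/s4.png

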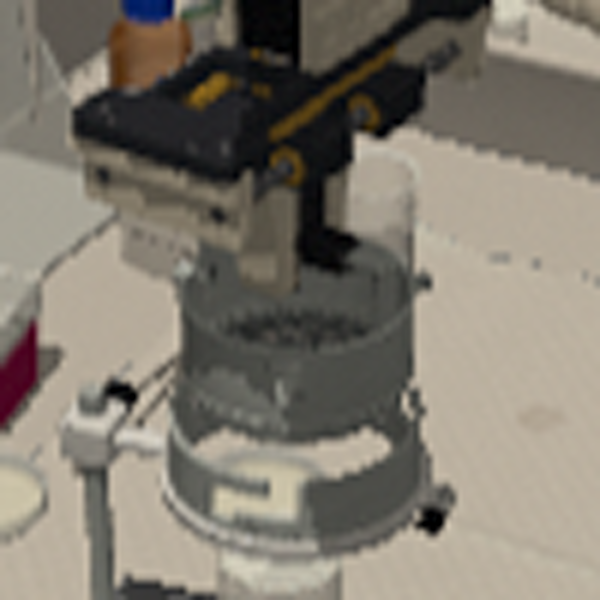

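View pics/t4.png

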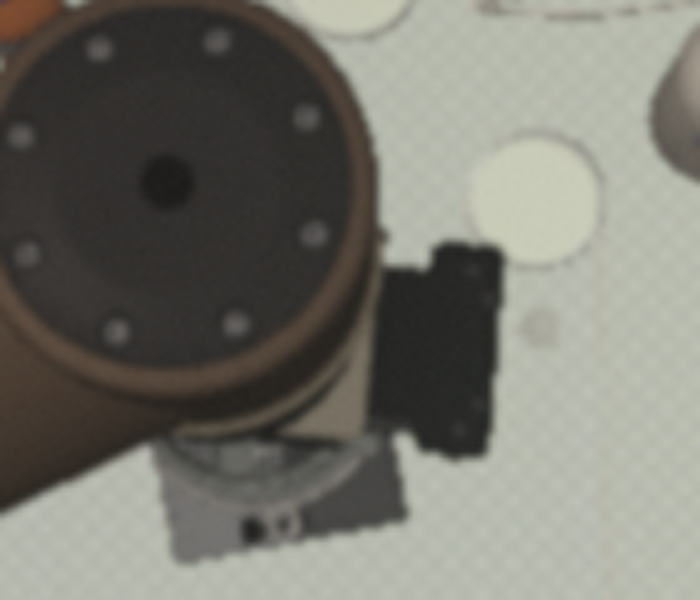

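```bash
python3 - <<'E'
from h import *
c=load("s4.npz"); im=c["pixels"]
u0,v0,f=300,165,10
z=cv2.resize(im[165:225,300:360],None,fx=10,fy=10,interpolation=cv2.INTER_CUBIC)
cv2.imwrite("pics/s4a.png",z)
S=np.array([.5019,.0396]); R=np.array([.5022,.0390]); zc=.3113-.0477-.033
a=np.radians(np.linspace(0,360,200))
off=np.array([1.0,-8.5])
def dr(P,col):
    p=(proj(c,P)-[u0,v0]+.5)*f-.5+off; cv2.polylines(z,[p.round().astype(np.int32)],True,col,1)
def circ(C,r,zz,col): dr(np.c_[C[0]+r*np.cos(a),C[1]+r*np.sin(a),0*a+zz],col)
circ(S,.05,zc+.009,(0,0,255)); circ(S,.0465,zc-.041,(0,0,255)); circ(R,.057,.175,(255,0,0)); circ(R,.053,.175,(0,255,0))
def lug(C,th,zz,hw,r,col):
    t=np.radians(th); n=np.array([-np.sin(t),np.cos(t)]); e=C+r*np.array([np.cos(t),np.sin(t)])
    dr([[*(e+n*u),zz+w] for u,w in((-hw,-.004),(hw,-.004),(hw,.004),(-hw,.004))],col)
for th in (115.4,-124.6,-4.6): lug(S,th,zc-.005,.004,.064,(255,0,255)); lug(R,th,.171,.006,.057,(0,255,255))
cv2.imwrite("pics/s4b.png",z)
E
```

```text
(no output)
```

View pics/s4a.png

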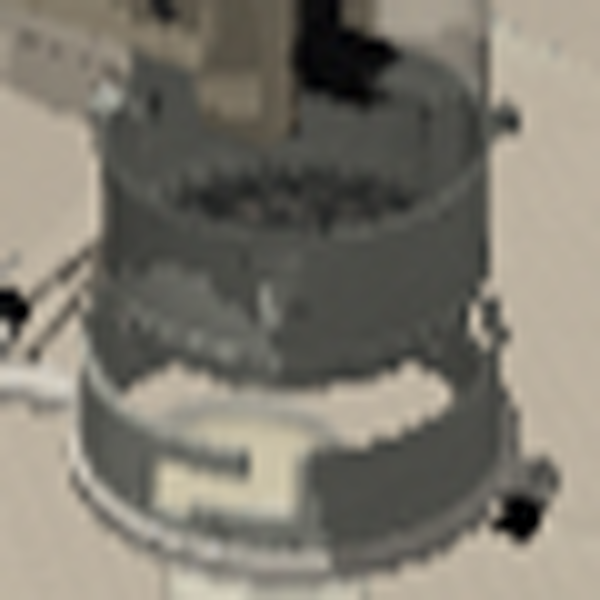

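View pics/s4b.png

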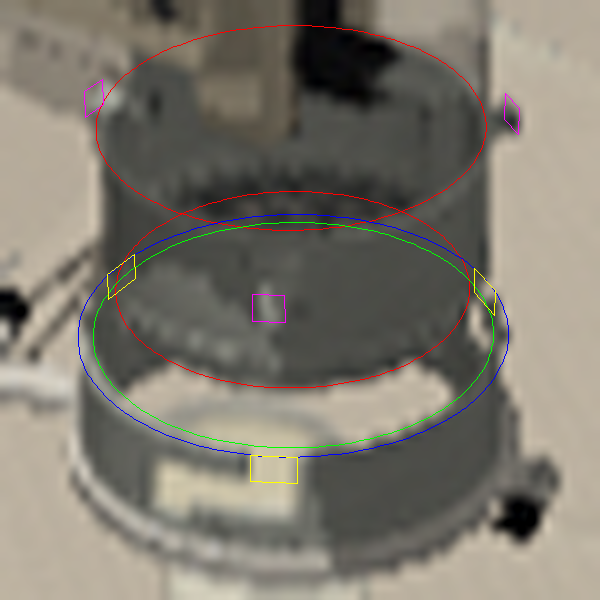

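Emit:
apply_moves(rows=[[[0.001,0.006,0],0],[[0.001,0.014,0],0],[[0.001,0.022,0],0],[[0.001,0.028,0],0],[[0.001,0.033,0],0],[[0.001,0.036,0],0],[[0.001,0.036,0],0]])

```text
time_s: 7.32
tcp_pos: [0.5031, 0.0392, 0.2756]
eef_rot: [-90.0, 0.0, -4.7]
contact_force: [-0.1, -0.8, -2.8]
gripper_width: 0.0155
```

```bash
python3 snap.py s5 scene 300 150 370 220; 
```

```text
{'time_s': 7.325, 'tcp_pos': [0.5031, 0.0392, 0.2756], 'eef_rot': [-90.0057, 0.0081, -4.6532], 'contact_force': [-0.0615, -0.7759, -2.8196], 'moment': [-0.0128, -0.0002, -0.0244], 'gripper_width': 0.0155, 'joints': [26.7904, 5.1027, -21.8341, 0.0007, -63.0731, -121.4439]}
scale 8.571428571428571
```

View pics/s5.png

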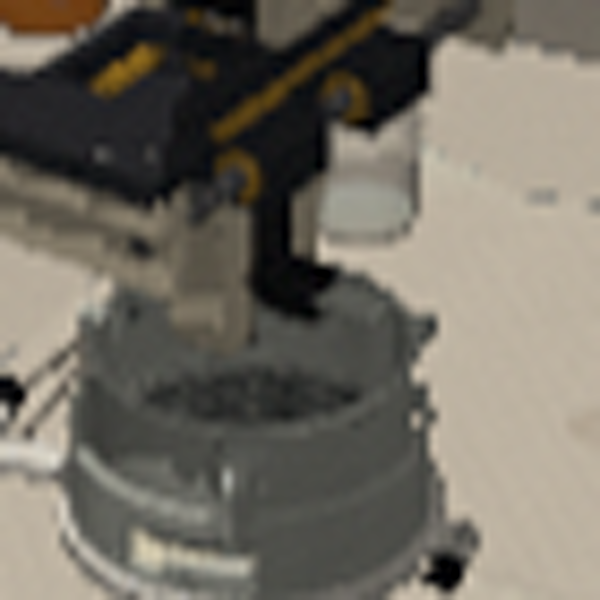

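Emit:
apply_moves(rows=[[[0,0.003,0],0],[[0,0.006,0],0],[[0,0.009,0],0],[[0,0.0105,0],0],[[0,0.0105,0],0]])

```text
time_s: 8.0
tcp_pos: [0.5031, 0.0392, 0.265]
eef_rot: [-90.0, 0.0, -4.7]
contact_force: [0.5, -0.8, -3.4]
gripper_width: 0.0156
```

Emit:
apply_moves(rows=[[[0,0.0007,0],0],[[0,0.0015,0],0],[[0,0.0015,0],0]])

```text
time_s: 8.38
tcp_pos: [0.5031, 0.0392, 0.2637]
eef_rot: [-90.0, -0.0, -4.7]
contact_force: [-0.0, -0.8, -3.7]
gripper_width: 0.0154
```

Emit:
apply_moves(rows=[[[0,0.001,0],0],[[0,0.002,0],0],[[0,0.002,0],0]])

```text
time_s: 8.75
tcp_pos: [0.5031, 0.0392, 0.2616]
eef_rot: [-90.0, 0.0, -4.7]
contact_force: [1.5, 0.6, -2.2]
gripper_width: 0.0153
```

Emit:
apply_moves(rows=[[[0,0.001,0],0],[[0,0.002,0],0],[[0,0.002,0],0]])

```text
time_s: 9.12
tcp_pos: [0.5031, 0.0392, 0.2596]
eef_rot: [-90.0, 0.0, -4.7]
contact_force: [-0.5, -0.4, -2.8]
gripper_width: 0.0154
```

Emit:
apply_moves(rows=[[[0,0.001,0],0],[[0,0.002,0],0],[[0,0.003,0],0],[[0,0.004,0],0],[[0,0.004,0],0]])

```text
time_s: 9.75
tcp_pos: [0.5031, 0.0392, 0.2556]
eef_rot: [-90.0, 0.0, -4.7]
contact_force: [1.4, 0.2, -2.6]
gripper_width: 0.0156
```

Emit:
apply_moves(rows=[[[0,0.001,0],0],[[0,0.002,0],0],[[0,0.003,0],0],[[0,0.004,0],0],[[0,0.005,0],0],[[0,0.005,0],0]])

```text
time_s: 10.5
tcp_pos: [0.5031, 0.0392, 0.2506]
eef_rot: [-90.0, 0.0, -4.7]
contact_force: [0.8, -0.5, -3.4]
gripper_width: 0.0156
```

```bash
python3 snap.py s6 scene 300 150 370 220; 
```

```text
{'time_s': 10.5, 'tcp_pos': [0.5031, 0.0392, 0.2506], 'eef_rot': [-90.0011, 0.0054, -4.6561], 'contact_force': [0.782, -0.481, -3.3976], 'moment': [0.0544, -0.2644, -0.0153], 'gripper_width': 0.0156, 'joints': [26.7887, 6.3373, -23.9356, -0.0021, -59.7323, -121.4438]}
scale 8.571428571428571
```

View pics/s6.png

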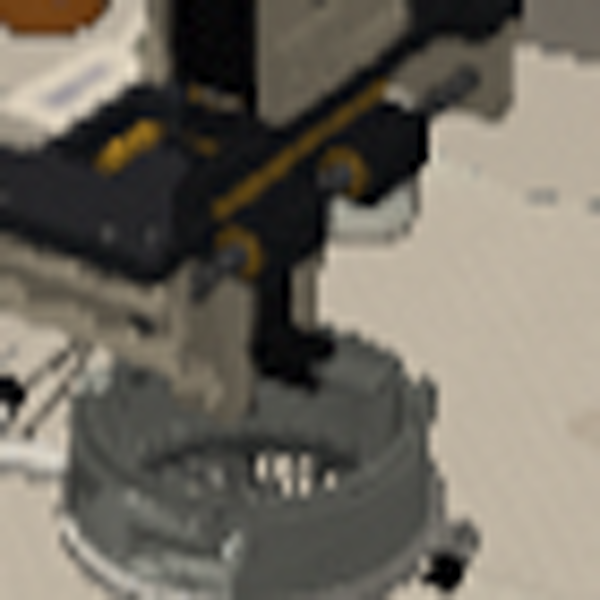

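Emit:
apply_moves(rows=[[[0,0.001,0],0],[[0,0.002,0],0],[[0,0.003,0],0],[[0,0.004,0],0],[[0,0.004,0],0]])

```text
time_s: 11.18
tcp_pos: [0.5031, 0.0392, 0.2466]
eef_rot: [-90.0, 0.0, -4.7]
contact_force: [1.5, 0.1, -2.9]
gripper_width: 0.0157
```

Emit:
apply_moves(rows=[[[0,0.0005,0],0],[[0,0.001,0],0],[[0,0.001,0],0]])

```text
time_s: 11.55
tcp_pos: [0.5031, 0.0392, 0.2457]
eef_rot: [-90.0, -0.0, -4.7]
contact_force: [-0.5, 0.5, -3.1]
gripper_width: 0.0159
```

Emit:
apply_moves(rows=[[[0,0.0005,0],0],[[0,0.001,0],0],[[0,0.001,0],0]])

```text
time_s: 11.92
tcp_pos: [0.5031, 0.0391, 0.2448]
eef_rot: [-90.0, -0.0, -4.7]
contact_force: [-0.4, 0.4, -0.9]
gripper_width: 0.0156
```

Emit:
apply_moves(rows=[[[0,0.0003,0],0],[[0,0.0006,0],0],[[0,0.0006,0],0]])

```text
time_s: 12.3
tcp_pos: [0.5032, 0.0391, 0.2447]
eef_rot: [-90.0, -0.0, -4.6]
contact_force: [-3.0, 0.8, 6.4]
gripper_width: 0.0157
```

Emit:
apply_moves(rows=[[[0,-0.0002,0],0],[[0,-0.0002,0],2],[[0,-0.0002,0],5],[[0,-0.0002,0],8],[[0,-0.0002,0],8]])

```text
time_s: 12.92
tcp_pos: [0.5038, 0.0393, 0.2447]
eef_rot: [-90.0, -0.1, -12.7]
contact_force: [0.9, -0.1, 4.4]
gripper_width: 0.0156
```

```bash
python3 -c "
from plant import *;s=get_state();print({k:s[k].round(3) for k in('contact_force','moment','eef_rot','tcp_pos')})"
```

```text
{'contact_force': array([ 0.916, -0.054,  4.445]), 'moment': array([-0.165, -0.185, -0.037]), 'eef_rot': array([-8.9973e+01, -8.6000e-02, -1.2677e+01]), 'tcp_pos': array([0.504, 0.039, 0.245])}
```

Emit:
apply_moves(rows=[[[0,0,0],3],[[0,0,0],6],[[0,0,0],8],[[0,0,0],8]])

```text
time_s: 13.42
tcp_pos: [0.5037, 0.0392, 0.2447]
eef_rot: [-90.0, -0.1, -20.6]
contact_force: [0.1, -0.5, 5.3]
gripper_width: 0.0153
```

Emit:
apply_moves(rows=[[[0,0,0],2],[[0,0,0],4],[[0,0,0],6],[[0,0,0],6]])

```text
time_s: 13.92
tcp_pos: [0.5036, 0.0393, 0.2447]
eef_rot: [-90.0, -0.1, -26.6]
contact_force: [-0.7, 0.0, 4.6]
gripper_width: 0.0155
```

```bash
python3 -c "
from plant import *;s=get_state();print({k:s[k].round(3) for k in('contact_force','moment','eef_rot','tcp_pos')})"
```

```text
{'contact_force': array([-0.718,  0.005,  4.647]), 'moment': array([-0.016,  0.021,  0.095]), 'eef_rot': array([-8.9960e+01, -6.1000e-02, -2.6626e+01]), 'tcp_pos': array([0.504, 0.039, 0.245])}
```

Emit:
apply_moves(rows=[[[0,0,0],1],[[0,0,0],2],[[0,0,0],3],[[0,0,0],3]])

```text
time_s: 14.42
tcp_pos: [0.5036, 0.0393, 0.2447]
eef_rot: [-89.9, -0.1, -29.6]
contact_force: [-0.2, -0.3, 4.8]
gripper_width: 0.0157
```

Emit:
apply_moves(rows=[[[0,0,0],1],[[0,0,0],2],[[0,0,0],2]])

```text
time_s: 14.8
tcp_pos: [0.5034, 0.0393, 0.2444]
eef_rot: [-90.0, -0.0, -31.7]
contact_force: [0.5, 1.0, 4.3]
gripper_width: 0.0158
```

```bash
python3 -c "
from plant import *;s=get_state();print({k:s[k].round(3) for k in('contact_force','moment','eef_rot','tcp_pos')})"
```

```text
{'contact_force': array([0.546, 1.023, 4.325]), 'moment': array([ 0.457, -0.292,  0.116]), 'eef_rot': array([-8.9961e+01, -1.9000e-02, -3.1658e+01]), 'tcp_pos': array([0.503, 0.039, 0.244])}
```

Emit:
apply_moves(rows=[[[0,0,0],0.8],[[0,0,0],1.5],[[0,0,0],1.5]])

```text
time_s: 15.18
tcp_pos: [0.5031, 0.0392, 0.2441]
eef_rot: [-90.0, 0.0, -33.2]
contact_force: [0.6, 0.7, 2.1]
gripper_width: 0.0158
```

```bash
python3 -c "
from plant import *;s=get_state();print({k:s[k].round(3) for k in('contact_force','moment','eef_rot','tcp_pos')})"
```

```text
{'contact_force': array([0.576, 0.688, 2.106]), 'moment': array([ 0.447, -0.566,  0.075]), 'eef_rot': array([-8.9998e+01,  7.0000e-03, -3.3174e+01]), 'tcp_pos': array([0.503, 0.039, 0.244])}
```

Emit:
apply_moves(rows=[[[0,0,0],0.5],[[0,0,0],1],[[0,0,0],1]])

```text
time_s: 15.55
tcp_pos: [0.5027, 0.0389, 0.2438]
eef_rot: [-90.1, 0.0, -34.2]
contact_force: [0.2, 1.1, -0.1]
gripper_width: 0.016
```

```bash
python3 -c "
from plant import *;s=get_state();print({k:s[k].round(3) for k in('contact_force','moment','eef_rot','tcp_pos')})"
```

```text
{'contact_force': array([ 0.168,  1.053, -0.093]), 'moment': array([ 0.037, -0.267,  0.034]), 'eef_rot': array([-9.0066e+01,  4.6000e-02, -3.4186e+01]), 'tcp_pos': array([0.503, 0.039, 0.244])}
```

Emit:
apply_moves(rows=[[[0,0,0],0.5],[[0,0.0005,0],1],[[0,0.0008,0],1]])

```text
time_s: 15.92
tcp_pos: [0.5027, 0.0391, 0.243]
eef_rot: [-90.1, 0.0, -35.2]
contact_force: [-0.4, 0.5, -2.6]
gripper_width: 0.0157
```

```bash
python3 -c "
from plant import *;s=get_state();print({k:s[k].round(3) for k in('contact_force','moment','eef_rot','tcp_pos')})"
```

```text
{'contact_force': array([-0.379,  0.485, -2.581]), 'moment': array([-0.035, -0.062,  0.042]), 'eef_rot': array([-9.0050e+01,  4.2000e-02, -3.5171e+01]), 'tcp_pos': array([0.503, 0.039, 0.243])}
```

Free now: the lugs are over the notches. Lowering.

Emit:
apply_moves(rows=[[[0,0.0005,0],0],[[0,0.001,0],0],[[0,0.0015,0],0],[[0,0.0015,0],0]])

```text
time_s: 16.42
tcp_pos: [0.5031, 0.0391, 0.2419]
eef_rot: [-90.0, 0.0, -35.2]
contact_force: [0.6, 0.5, -3.1]
gripper_width: 0.016
```

Emit:
apply_moves(rows=[[[0,0.0005,0],0],[[0,0.001,0],0],[[0,0.0015,0],0],[[0,0.0015,0],0]])

```text
time_s: 16.92
tcp_pos: [0.5031, 0.0391, 0.2404]
eef_rot: [-90.0, 0.0, -35.2]
contact_force: [0.7, -0.1, -2.7]
gripper_width: 0.0155
```

Emit:
apply_moves(rows=[[[0,0.0004,0],0],[[0,0.0008,0],0],[[0,0.0012,0],0],[[0,0.0012,0],0]])

```text
time_s: 17.42
tcp_pos: [0.5031, 0.0392, 0.2392]
eef_rot: [-90.0, 0.0, -35.2]
contact_force: [-0.8, 0.4, -3.4]
gripper_width: 0.016
```

Emit:
apply_moves(rows=[[[0,0.0003,0],0],[[0,0.0006,0],0],[[0,0.0006,0],0]])

```text
time_s: 17.8
tcp_pos: [0.5032, 0.0392, 0.2389]
eef_rot: [-90.0, -0.0, -35.2]
contact_force: [-0.2, 0.4, -0.6]
gripper_width: 0.0156
```

Emit:
apply_moves(rows=[[[0,0,0],0],[[0,0,0],0],[[0,0,0],0],[[0,0,0],0]], gripper=0.36)

```text
time_s: 18.3
tcp_pos: [0.5032, 0.0392, 0.2387]
eef_rot: [-90.0, -0.0, -35.2]
contact_force: [-0.9, -0.1, -1.0]
gripper_width: 0.0313
```

```bash
python3 snap.py s7 scene 300 150 370 220; 
```

```text
{'time_s': 18.3, 'tcp_pos': [0.5032, 0.0392, 0.2387], 'eef_rot': [-89.9904, -0.0078, -35.1542], 'contact_force': [-0.8596, -0.1115, -0.9696], 'moment': [-0.0411, -0.0536, 0.0083], 'gripper_width': 0.0313, 'joints': [26.7871, 6.9743, -24.8962, 0.0028, -58.1172, -151.9427]}
scale 8.571428571428571
```

View pics/s7.png

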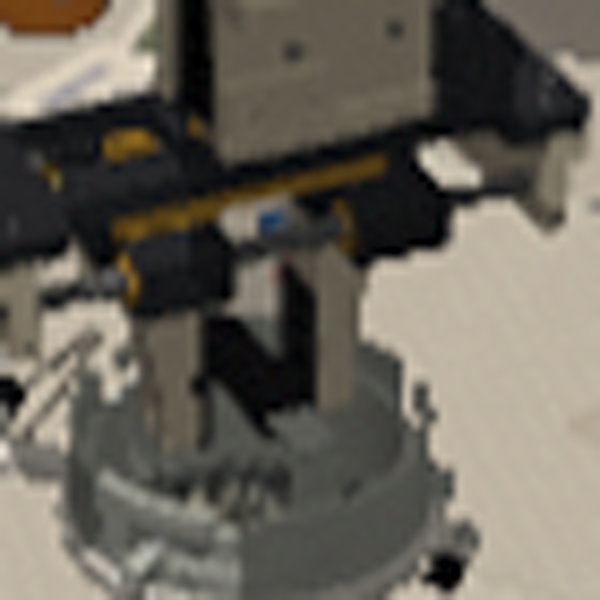

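Emit:
apply_moves(rows=[[[0,-0.003,0],0],[[0,-0.01,0],0],[[0,-0.025,0],0],[[0,-0.05,0],0],[[0,-0.08,0],0],[[0,-0.11,0],0],[[0,-0.12,0],0],[[0.01,-0.12,-0.017],0],[[0.03,-0.12,-0.052],0],[[0.053,-0.12,-0.09],0],[[0.076,-0.12,-0.13],0],[[0.1,-0.12,-0.17],0],[[0.115,-0.12,-0.196],0],[[0.122,-0.12,-0.2077],0],[[0.122,-0.12,-0.2077],0]])

```text
time_s: 20.23
tcp_pos: [0.4827, -0.2018, 0.3579]
eef_rot: [-90.0, 0.1, -35.3]
contact_force: [0.0, 0.4, 0.4]
gripper_width: 0.0316
```

```bash
python3 snap.py s8 scene 290 165 370 225; python3 snap.py t8 top 180 140 380 260
```

```text
{'time_s': 20.225, 'tcp_pos': [0.4827, -0.2018, 0.3579], 'eef_rot': [-90.0352, 0.0724, -35.2594], 'contact_force': [0.0025, 0.415, 0.4282], 'moment': [-0.0334, -0.0657, -0.0191], 'gripper_width': 0.0316, 'joints': [-1.1836, 3.9818, -12.1152, -0.0119, -73.9828, -124.0725]}
scale 10.0
{'time_s': 20.275, 'tcp_pos': [0.4829, -0.2011, 0.3581], 'eef_rot': [-90.0179, 0.0539, -35.215], 'contact_force': [-0.2866, 0.051, 0.1319], 'moment': [-0.0607, -0.0351, -0.0009], 'gripper_width': 0.0315, 'joints': [-1.1081, 3.9576, -12.1133, -0.016, -73.9838, -124.1024]}
scale 4.0
```

View pics/s8.png

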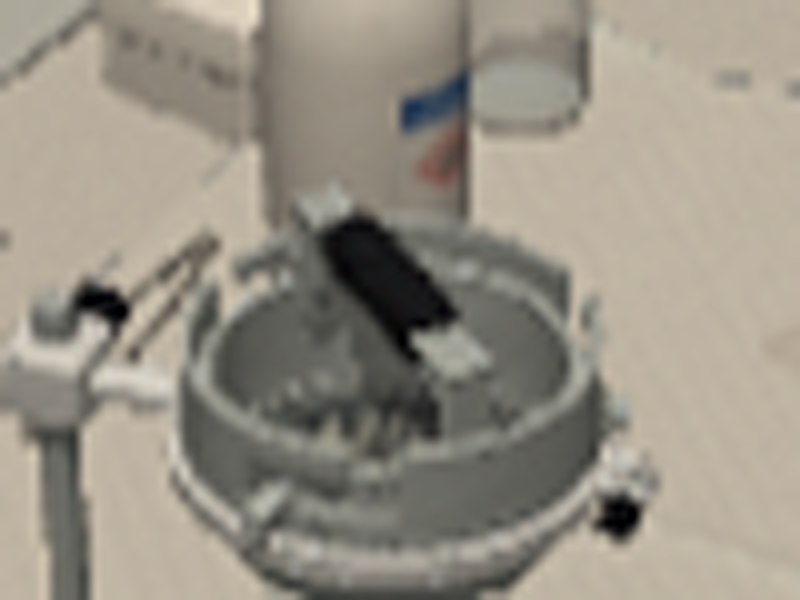

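View pics/t8.png

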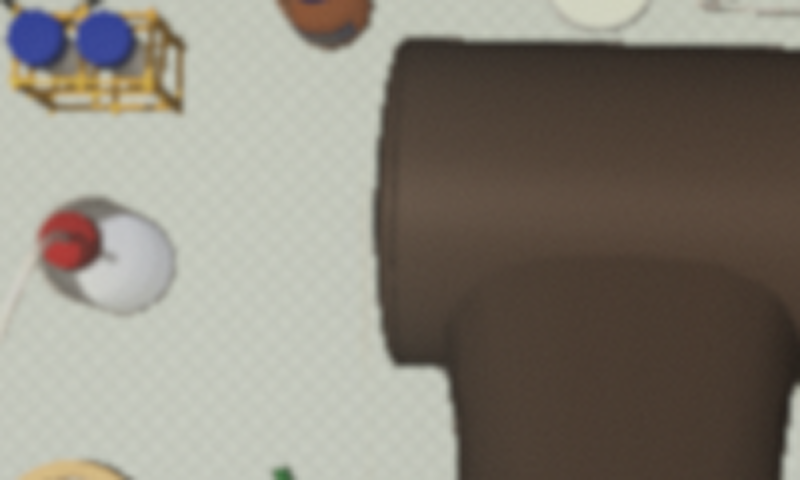

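```bash
python3 - <<'E'
from h import *
a=load("scene0.npz");b=load("s8.npz");ta=load("top0.npz");tb=load("t8.npz")
g=b["pixels"][165:225,290:370]; m=(g.max(2)<45); n,l,st,ce=cv2.connectedComponentsWithStats(m.astype(np.uint8))
i=1+np.argmax(st[1:,4]); uv=np.argwhere(l==i)[:,::-1]+[290,165]
W=world(b,uv); print("grip",len(uv),np.median(W,0), plane(b,uv.mean(0),.195))
P=W[:,:2]-W[:,:2].mean(0); w,v=np.linalg.eigh(P.T@P); print(np.degrees(np.arctan2(v[1,1],v[0,1])))
def d(x,y,r,n):
    q=np.abs(x["pixels"].astype(int)-y["pixels"].astype(int)).max(2)[r[1]:r[3],r[0]:r[2]]; print(n,q.mean().round(2),q.max(),(q>40).sum())
d(a,b,(262,203,290,222),"dish scene"); d(a,b,(245,250,282,312),"wash scene"); d(ta,tb,(180,185,228,225),"wash top"); d(a,b,(312,225,342,260),"beaker scene")
def cnt(c,r):
    h=cv2.cvtColor(c["pixels"],cv2.COLOR_BGR2HSV)[r[1]:r[3],r[0]:r[2]]; return h
E
python3 snap.py s9 scene 240 160 400 280
```

```text
grip 91 [0.50165435 0.04577961 0.19824969] [[0.50258212 0.04216221 0.195     ]]
141.8668624690998
dish scene 8.85 13 0
wash scene 8.15 12 0
wash top 43.2 49 1568
beaker scene 10.48 149 32
{'time_s': 20.325, 'tcp_pos': [0.4831, -0.2006, 0.3583], 'eef_rot': [-90.0044, 0.0353, -35.1673], 'contact_force': [0.2519, -0.258, -0.5169], 'moment': [-0.0284, -0.0277, -0.0353], 'gripper_width': 0.0315, 'joints': [-1.0551, 3.9432, -12.1063, -0.0168, -73.9822, -124.1076]}
scale 5.0
```

View pics/s9.png

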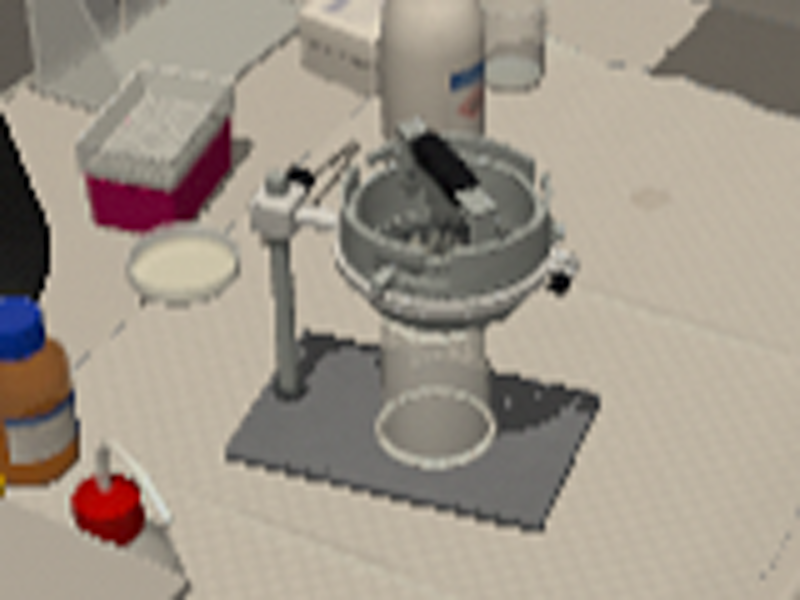

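Emit:
apply_moves(rows=[[[0,0,0],0],[[0,0,0],0]])

```text
time_s: 20.62
tcp_pos: [0.4834, -0.2003, 0.3588]
eef_rot: [-90.0, -0.0, -35.1]
contact_force: [0.4, -0.0, 0.0]
gripper_width: 0.0314
```

```bash
python3 -c "
from plant import *;print(get_state()['contact_force']);print(close_job())"
```

```text
[ 0.43353754 -0.02206294  0.03883381]
the job is handed in; nothing more can be done
None
```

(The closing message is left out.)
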